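# Prime the cleaner pump into the fallen cup

### The job

Stand the fallen yellow cup upright with its mouth centred under the nozzle of the black cleaner bottle and let go of it, then press that bottle's red pump head fully down and let it spring back up. The cup must stay standing under the nozzle; do not press the red pump before the cup is there, and do not work the blue pump or push, knock over or carry off any of the other things on the mat.

Things in the scene. Friction and masses are not known exactly. Their poses are not given: they have to be found in the camera images.
- cup: open-topped square yellow plastic cup, 50 x 50 mm outside, 70 mm tall, 3 mm walls, about 70 g; it starts lying on one side. Origin at the centre of the outside of its bottom; own z points from bottom to mouth, own x and y are square to its flat sides. Upright when z points up
- cup_mouth (a point): centre of the cup's open mouth, 70 mm from its origin along its own z
- cleaner: the black cleaner bottle with a red band and red pump head: bottle 60 mm across in a steel stand 72 mm across and 12 mm high screwed to the surface, so it cannot move; origin at the centre of the stand's underside, z up; the nozzle points along its own -x. Collar 34 mm across, its top 128 mm above the origin
- cleaner_top (a point): centre of the flat top of that bottle's pump head, a disc 36 mm across and 20 mm thick, 170 mm above the bottle's origin when up; moves down with the head
- cleaner_nozzle (a point): outlet at the tip of that pump head's spout (10 mm thick tube, outlet pointing down): 80 mm out from the bottle's axis and 145 mm above the bottle's origin when up; moves down with the head
- cleaner_pump (a joint): travel of that pump head, m: 0 = up, 0.012 = fully down against its stop; it is sprung, about 4 N to start moving and 10 N fully down, and returns by itself when let go
- primer: a white bottle with a blue band and blue pump head, not to be used: bottle 60 mm across in a steel stand 72 mm across and 12 mm high screwed to the surface, so it cannot move; origin at the centre of the stand's underside, z up; the nozzle points along its own -x. Collar 34 mm across, its top 128 mm above the origin
- primer_top (a point): centre of the flat top of that bottle's pump head, a disc 36 mm across and 20 mm thick, 170 mm above the bottle's origin when up; moves down with the head
- primer_nozzle (a point): outlet at the tip of that pump head's spout (10 mm thick tube, outlet pointing down): 80 mm out from the bottle's axis and 145 mm above the bottle's origin when up; moves down with the head
- primer_pump (a joint): travel of that pump head, m: 0 = up, 0.012 = fully down against its stop; it is sprung, about 4 N to start moving and 10 N fully down, and returns by itself when let go
- mat: light grey mat on the table, 2 mm thick, fixed, everything handled stands on it; origin at the centre of its underside (height 0), its top is at height 0.002
- ink_black: closed black ink bottle, 52 mm across, 125 mm tall, loose bystander; origin at the centre of its underside, z up
- alcohol: closed white bottle with blue label and no pump, 56 mm across, 150 mm tall, loose bystander; origin at the centre of its underside
- ink_magenta: closed magenta ink bottle, 48 mm across, 100 mm tall, loose bystander; origin at the centre of its underside
- tin: open white-painted tin, 74 mm across, 90 mm tall, loose bystander; origin at the centre of its underside
- swabs: clear open box of cotton swabs, 100 x 75 x 45 mm (x, y, z of its own axes), loose bystander; origin at the centre of its underside
- tin_lid: flat aluminium disc lid, 72 mm across, 10 mm thick, lying flat, loose bystander; origin at the centre of its underside
- cutters: side cutters with blue handles lying flat, about 130 mm long (from -85 to +48 mm along own x), 45 mm wide, 10 mm thick, loose bystander; origin at the pivot, on the underside
- marker: black pen lying flat, 130 mm long along own x, 11 mm thick, loose bystander; origin at the middle of its underside
There are look-alikes about, which are no part of the job. Of the things like the cup, leave any that is turquoise; of the rest the smaller one is meant.

How it is judged:
By the outcome, as a careful person would: the job done as asked, in the order asked, and still so for the second after the job is handed in, with the robot touching nothing.
It also fails if it takes over 72 s, if anything falls off the work surface, if the arm or the gripper's body presses on something with over 40 N, if the wrist force passes 120 N, or if a joint passes its speed limit or range.

### The arm

A 7-joint arm with a two-finger parallel gripper is mounted at the origin on the work surface. World frame = base frame: x ahead of the robot, y to its left, z up, the work surface at z = 0. Lengths are in m, angles in rad, forces in N, time in s.
With the tool pointing down it reaches from about 0.425 to 0.95 m from the base axis. Payload 4.7 kg.
Tool frame: the origin (TCP) lies at the very end of the fingers, on their centre line; the grasp point (between the pads) lies 19 mm behind it; z points along the fingers, y is the line along which they close (so a half turn about z gives the same grasp; the last joint's range is limited). The gripper opens to 87 mm and grips with 3 to 60 N. Pads are 19 mm wide; open, the fingers measure 117 mm over their backs; the gripper's body (75 mm by 190 mm) begins 51 mm behind the grasp point.
Start: joints at [1.186, 0.469, -0.049, 1.532, 0.024, 1.141, -0.082], TCP at [0.235, -0.633, 0.223] pointing down, gripper open.
Joint ranges: [-2.59, 2.59], [-0.33, 1.99], [-1.39, 1.29], [0.1, 2.45], [-1.04, 4.18], [0.21, 1.99], [-2.66, 2.66]. Speed limits (rad/s): [2.57, 2.57, 3.14, 3.14, 3.14, 3.14, 3.14].

### API

Orientations are given as a rotation vector (axis times angle).
In Python, from rig import * gives the robot as it stands. Calls block until the motion is done:
- move_ptp(position, orientation): joint-space move of the TCP to a pose.
- servo_line(position, attitude=None, feed=0.15, f_stop=None): straight line of the TCP; attitude=None keeps the orientation; feed is the mean speed in m/s. With f_stop (N) it stops when the force on the tool has changed by that much, and returns True; else False.
- move_joints(angles): joint-space move.
- grip(opening): finger opening in m; the grip force is fixed at half the most; returns when the fingers have stopped.
- sleep(seconds).
- ik(position, orientation): joint angles nearest the present ones, or None.
- get_state(): the state.
- read_camera(name): name is "side" or "top"; returns a dict with "frame" (400x640x3 uint8, red, green, blue), "fovy" (degrees; the focal length in pixels is half the picture's height over the tangent of half this angle, whatever the lens; pixels are square), "cx", "cy" (the principal point, pixels), "R" (3x3) and "t" (3): a world point X has camera coordinates R X + t. Camera axes: x right, y down, z forward; pixel columns grow to the right and rows downward; lengths in m; the calibration is good to about 2 mm. A picture is of the moment at which its call begins. There is no depth.
A pose or a line that the arm cannot do raises MotionError and nothing moves.
- job_done(): hands the job in; it is judged then, once.
The state is a dict: "time": time; "qpos": joint angles; "joint_vel": joint speeds; "joint_torque": joint torques, N m; "position": TCP position; "eef_rot": TCP orientation; "wrist_force": force on the tool from outside, world axes, zero at the start; "wrist_torque": the same for the moment, N m; "grip_width": finger opening in m; "gripper_force": force on a finger pad.
Only numpy, scipy, OpenCV 4.12 (cv2) and the standard library are available. Lean on these libraries where they do the work, as an engineer would, in place of code of your own. Each camera call takes 0.05 s, during which the arm holds its last target. There are 200 camera calls.

## Working session

There is one attempt and no reset: what is moved stays moved. The work goes in short steps, each a Python script; the robot and the scene stay as the last script left them, time stands still between calls to the robot, and variables do not carry over. Pictures are saved under pics/ and viewed, at most 10 in all, crops included, and the job is handed in when it is done.

```bash
mkdir -p pics
python3 - <<'E'
from rig import *
import cv2,pickle,numpy as np
for n in("side","top"):
    c=read_camera(n); pickle.dump(c,open(n+"0.pkl","wb"))
    cv2.imwrite(f"pics/{n}0.png",c["frame"][:,:,::-1]); print(n,{k:c[k] for k in c if k!="frame"}, -c["R"].T@c["t"])
s=get_state();print(s["time"],s["eef_rot"],s["grip_width"])
E
```

```text
side {'fovy': 57.97360141791706, 'cx': 320.12400499016616, 'cy': 189.66538646892292, 'R': array([[ 0.97838854, -0.20601921,  0.01766229],
       [-0.12421567, -0.65388577, -0.74632692],
       [ 0.1653068 ,  0.72800377, -0.66534515]]), 't': array([-0.57938616,  0.15279023,  1.02032699])} [ 0.41717673 -0.76225922  0.80313436]
top {'fovy': 48.27547510153559, 'cx': 320.50002017582034, 'cy': 195.8613885945714, 'R': array([[-0.00906148, -0.9998733 , -0.01308744],
       [-0.9886332 ,  0.01092233, -0.14995035],
       [ 0.15007429,  0.01157991, -0.9886069 ]]), 't': array([0.01251806, 0.61041037, 1.45740393])} [ 0.38486652 -0.01102723  1.53249467]
0.1 [-3.09029125e+00 -5.55610630e-01  5.32277906e-04] 0.08705920130322213
```

View pics/side0.png

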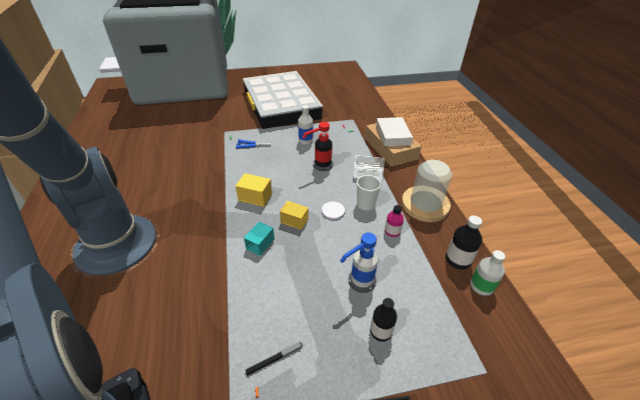

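View pics/top0.png

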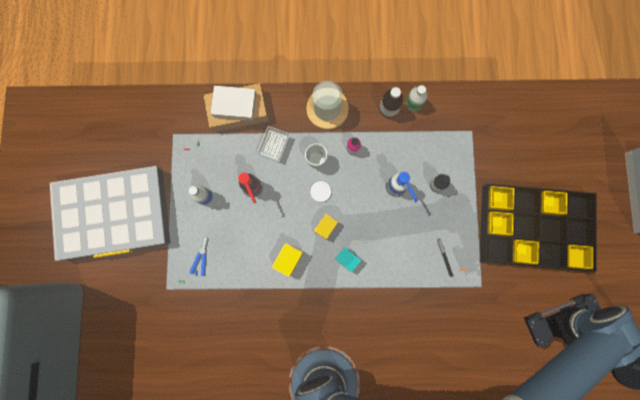

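The top view shows yellow cups at (326,227) and, larger, at (287,261), a turquoise one at (348,260), and yellow bins in the right-hand tray around (500-580,200-255). In the side view the yellow cups are at (294,215) and (254,190), larger, with turquoise at (259,238). I choose the smaller yellow one, top (326,227) / side (294,215). The red-headed cleaner is at top (248,182), with its spout pointing to about (255,202). One close crop will check the choice.

```bash
cat > h.py <<'E'
import numpy as np,cv2,pickle
def f(c): return 200/np.tan(np.radians(c["fovy"]/2))
def ray(c,p):
    d=np.array([(p[0]-c["cx"])/f(c),(p[1]-c["cy"])/f(c),1.]); return -c["R"].T@c["t"], c["R"].T@d
def onz(c,p,z):
    o,d=ray(c,p); return o+d*(z-o[2])/d[2]
def proj(c,X):
    x=c["R"]@np.asarray(X,float)+c["t"]; return np.array([c["cx"],c["cy"]])+f(c)*x[:2]/x[2]
def two(c1,p1,c2,p2):
    o1,d1=ray(c1,p1);o2,d2=ray(c2,p2)
    s=np.linalg.lstsq(np.c_[d1,-d2],o2-o1,rcond=None)[0]
    a,b=o1+s[0]*d1,o2+s[1]*d2; return (a+b)/2,np.linalg.norm(a-b)
def mask(c,lo,hi,box):
    m=cv2.inRange(cv2.cvtColor(c["frame"],cv2.COLOR_RGB2HSV),lo,hi); k=np.zeros_like(m)
    x0,y0,x1,y1=box;k[y0:y1,x0:x1]=m[y0:y1,x0:x1]; return k
E
python3 - <<'E'
from h import *
S,T=[pickle.load(open(n+"0.pkl","rb")) for n in("side","top")]
def crop(c,x,y,w,h,s): return cv2.resize(c["frame"][y:y+h,x:x+w,::-1],None,fx=s,fy=s,interpolation=cv2.INTER_CUBIC)
a=np.hstack([crop(T,303,206,48,36,8),crop(S,270,195,48,36,8)])
b=np.hstack([crop(T,228,168,48,36,8),crop(S,294,115,48,36,8)])
cv2.imwrite("pics/crop.png",np.vstack([a,b]))
for n,c,b in(("T",T,(305,205,345,242)),("S",S,(270,195,315,235)),("Tbig",T,(265,238,307,282))):
    m=mask(c,(18,120,60),(35,255,255),b); k=max(cv2.findContours(m,0,1)[0],key=cv2.contourArea)
    r=cv2.minAreaRect(k); print(n,r,cv2.contourArea(k))
    if n[0]=="T":
        q=cv2.boxPoints(r); print(np.array([onz(c,p,.052) for p in q])[:,:2].round(3).tolist())
    else: print(cv2.boxPoints(r))
for n,c,b in(("T",T,(228,160,275,215)),("S",S,(294,115,342,145))):
    m=mask(c,(0,120,60),(10,255,255),b)|mask(c,(170,120,60),(180,255,255),b)
    ys,xs=np.nonzero(m)
    print(n); [print(y,xs[ys==y].min(),xs[ys==y].max()) for y in np.unique(ys)]
E
```

```text
T ((325.423095703125, 226.1153564453125), (15.254254341125488, 20.80125617980957), 33.690067291259766) 290.0
[[0.494, 0.031], [0.551, -0.008], [0.522, -0.05], [0.465, -0.011]]
S ((293.6500244140625, 214.55001831054688), (28.144268035888672, 22.76839828491211), 18.43494987487793) 538.5
[[276.7     220.90002]
 [283.90002 199.30002]
 [310.60004 208.20001]
 [303.40002 229.80002]]
Tbig ((286.91400146484375, 259.4076232910156), (20.670452117919922, 28.252277374267578), 28.610458374023438) 537.0
[[0.376, 0.171], [0.456, 0.126], [0.423, 0.066], [0.343, 0.111]]
T
173 241 246
174 240 247
175 239 248
176 239 249
177 238 249
178 238 249
179 239 250
180 239 250
181 239 250
182 240 250
183 241 249
184 243 249
185 244 248
186 245 248
187 246 249
188 246 249
189 247 250
190 247 250
191 248 251
192 248 252
193 248 252
194 249 252
195 250 252
196 250 253
197 251 253
198 252 253
199 252 254
200 253 254
201 253 254
202 254 254
S
118 338 338
119 320 340
120 322 323
121 319 325
122 319 327
123 320 328
124 319 328
125 319 328
126 319 328
127 319 328
128 317 328
129 313 328
130 310 327
131 308 326
132 305 312
133 305 326
134 304 327
135 303 328
136 303 327
137 303 327
138 319 327
139 319 327
140 320 327
141 321 325
```

View pics/crop.png

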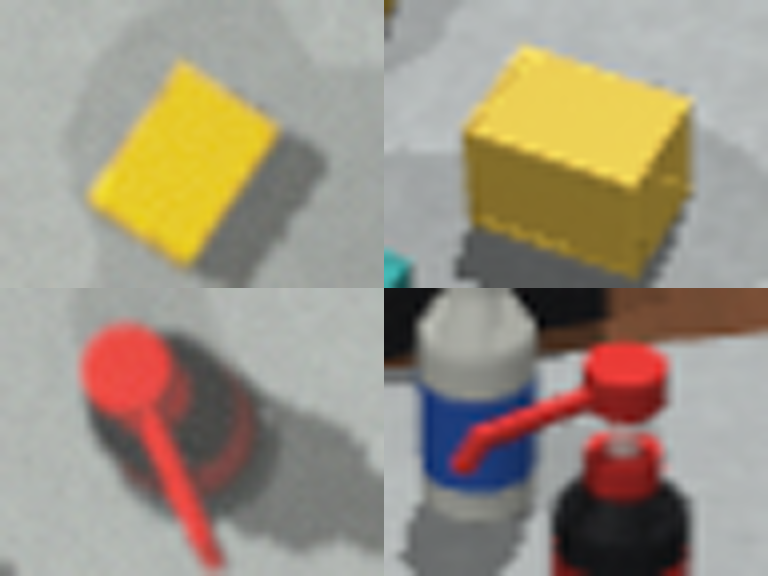

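The crop confirms the choice: a single small yellow cup, lying down. In the bottom row, the red head's spout points image-down and right. Next I need to find which end is the mouth, and get the cleaner and neighbour positions.

Run:
```python
from h import *
S,T=[pickle.load(open(n+"0.pkl","rb")) for n in("side","top")]
def big(c,x,y,w,h,s): 
    return cv2.convertScaleAbs(cv2.resize(c["frame"][y:y+h,x:x+w,::-1],None,fx=s,fy=s,interpolation=0),alpha=1.3)
cv2.imwrite("pics/end.png",np.hstack([big(T,310,210,30,34,13),big(S,278,197,30,34,13)]))
# edge lines: top face of the cup in side & top, 2-view corners
C=lambda x,y,ox,oy:(ox+x/8-.5,oy+y/8-.5)
t=[C(x,y,303,206) for x,y in((181,60),(278,128),(185,268),(90,198))]
s=[C(x-384,y,270,195) for x,y in((690,100),(640,185),(465,130),(525,45))]
for a in t: print("top",onz(T,a,.052).round(4))
for a,b in zip(t,s): print(two(T,a,S,b))
# head: circle in top view
m=mask(T,(0,120,60),(10,255,255),(228,160,275,184))|mask(T,(170,120,60),(180,255,255),(228,160,275,184))
ys,xs=np.nonzero(m);hc=C(128,369-288,228,168);print("headpix",hc)
h=onz(T,hc,.172);n=onz(T,C(212,560-288,228,168),.147);print("head",h,"tip",n,np.linalg.norm((n-h)[:2]))
hs=C(625-384,358-288,294,115);print("two-view head",two(T,hc,S,hs))
print("two-view tip",two(T,C(213,562-288,228,168),S,C(462-384,472-288,294,115)))
for nm,p,z in(("turq",(348,260),.05),("big",(287,261),.07),("alcohol",(195,190),.15),("swabs",(273,145),.045),("tin",(316,154),.09),("lid",(320,191),.012),("cutters",(201,257),.01),("primerhead",(403,179),.172)):print(nm,onz(T,p,z).round(3))
m=mask(T,(80,100,50),(100,255,255),(330,240,370,280));print("turq box",[onz(T,p,.052)[:2].round(3).tolist() for p in cv2.boxPoints(cv2.minAreaRect(max(cv2.findContours(m,0,1)[0],key=cv2.contourArea)))])
```

```text
top [ 0.5516 -0.0086  0.052 ]
top [ 0.5228 -0.0486  0.052 ]
top [ 0.4652 -0.0093  0.052 ]
top [0.4945 0.0298 0.052 ]
(array([ 0.55180227, -0.00859563,  0.05147891]), np.float64(0.00023854636711963863))
(array([ 0.52453806, -0.04869068,  0.05208828]), np.float64(0.0035170026954394005))
(array([ 0.46666566, -0.00934483,  0.05228084]), np.float64(0.003026776405703449))
(array([0.49507621, 0.02967847, 0.05392941]), np.float64(0.001469720296292521))
headpix (243.5, 177.625)
head [0.65139771 0.24384817 0.172     ] tip [0.57958867 0.21419527 0.147     ] 0.07769061684704733
two-view head (array([0.65128182, 0.24303041, 0.17603806]), np.float64(0.001335739859699409))
two-view tip (array([0.57852458, 0.21357034, 0.14838872]), np.float64(0.00014471557239859742))
turq [ 0.396 -0.082  0.05 ]
big [0.394 0.117 0.07 ]
alcohol [0.618 0.4   0.15 ]
swabs [0.789 0.168 0.045]
tin [0.744 0.02  0.09 ]
lid [0.633 0.008 0.012]
cutters [0.411 0.414 0.01 ]
primerhead [ 0.641 -0.251  0.172]
turq box [[0.403, -0.038], [0.44, -0.071], [0.395, -0.124], [0.358, -0.091]]
```

View pics/end.png

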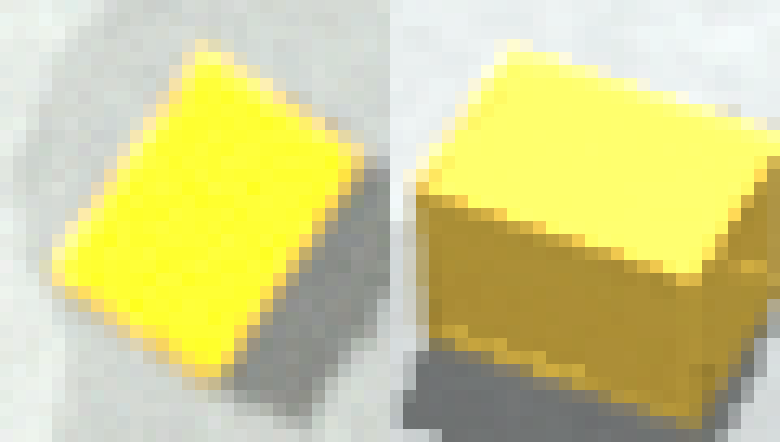

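Left is the top view (corners agree between views to 3 mm, at height 0.052). On the right, the +x end face is cut off at the crop's edge, with a brighter line near (750,267). I'll take the crop again, centred on that end.

Run:
```python
from h import *
S,T=[pickle.load(open(n+"0.pkl","rb")) for n in("side","top")]
a=S["frame"][203:235,294:318].astype(float)
cv2.imwrite("pics/end2.png",cv2.resize(np.clip(a*1.6-60,0,255).astype(np.uint8)[:,:,::-1],None,fx=18,fy=18,interpolation=0))
np.set_printoptions(linewidth=200);print(S["frame"][205:233,298:314,0])
from scipy.spatial.transform import Rotation
```

```text
[[237 235 233 229 215 186 172 180 180 180 183 186 184 180 182 182]
 [237 237 237 237 235 232 228 217 191 174 183 184 183 180 182 180]
 [238 237 237 237 237 238 237 235 233 227 210 184 183 184 183 182]
 [237 238 237 238 237 238 237 237 239 227 175 188 187 183 181 178]
 [237 237 237 238 238 237 238 238 223 163 163 190 188 182 180 182]
 [237 237 238 238 237 238 238 234 202 136 152 177 188 185 182 182]
 [237 238 238 238 238 238 240 223 142 135 149 165 168 172 181 181]
 [238 238 238 238 238 238 224 161 131 134 148 161 160 162 171 181]
 [238 238 238 238 238 234 200 127 131 134 147 160 158 159 162 162]
 [238 238 238 238 240 223 139 130 132 134 148 162 161 158 157 157]
 [238 238 238 238 226 169 130 132 132 135 149 163 164 161 156 157]
 [238 238 238 235 212 151 131 132 131 134 148 162 164 163 161 161]
 [185 225 240 224 144 134 142 160 154 135 148 163 166 166 163 162]
 [128 141 173 169 129 131 134 136 135 143 162 165 165 163 159 159]
 [129 128 135 136 131 131 131 130 131 125 135 164 164 161 162 163]
 [132 131 133 134 130 131 131 130 127 135 161 166 162 161 163 165]
 [132 132 133 134 130 131 131 132 120 126 168 168 165 163 163 164]
 [132 132 133 134 130 131 131 122 100 125 168 166 165 165 166 165]
 [131 131 133 135 131 131 128 111 121 162 167 164 161 162 165 166]
 [131 131 134 135 131 132 122  91 124 167 166 162 160 161 164 164]
 [131 132 134 126 115 126 107  87 126 167 165 164 164 166 166 164]
 [131 132 135 130 121 119  90 118 157 165 169 170 169 168 168 163]
 [132 131 134 131 111  94  88 124 164 163 166 166 165 167 168 164]
 [134 139 138 127  99  88 118 159 164 164 165 165 164 166 169 168]
 [ 97  99 114 117  87  87 123 162 161 164 165 162 161 165 169 169]
 [ 85  86  89  91  86 117 158 165 165 165 164 163 161 162 163 165]
 [ 88  86  85  86 118 157 165 168 166 162 163 163 163 160 160 161]
 [ 89  88  85 118 159 163 164 167 165 161 163 163 163 162 160 168]]
```

View pics/end2.png

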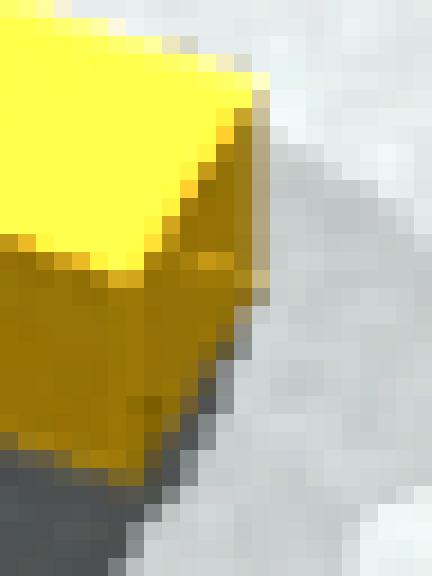

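The +x end shows inner structure: a bright floor/wall junction line at side pixels (304-308, 217-218), running along the cup's axis. So the mouth is most likely the +x end, and I'll confirm that from above once the cup is lifted. Plan: grip across the flats with the tool tilted by a, then turn 90° so the tool comes in behind the cup, towards the bottle. Reachability check:

```bash
cat >> h.py <<'E'
from scipy.spatial.transform import Rotation as Ro
UP=np.array([0,0,1.]); M=np.array([.828,-.561,0]);M/=np.linalg.norm(M)
CUP=np.array([.509,-.009,.027]); NOZ=np.array([.578,.2135,.147]); HEAD=np.array([.6515,.2435,.172])
H0=(HEAD-NOZ)*[1,1,0];H0/=np.linalg.norm(H0)
def pose(g,x,z,fl):
    x=x*fl; R=np.c_[x,np.cross(z,x),z]; return g+.019*z,Ro.from_matrix(R).as_rotvec()
def pick(g,a,fl): s,c=np.sin(a),np.cos(a); return pose(g,c*M-s*UP,-s*M-c*UP,fl)
def place(g,a,fl,yaw=0.):
    s,c=np.sin(a),np.cos(a); h=Ro.from_rotvec([0,0,yaw]).apply(H0); return pose(g,c*UP+s*h,c*h-s*UP,fl)
E
python3 - <<'E'
from rig import *; from h import *
q0=get_state()["qpos"]
def t(P):
    try: q=ik(*P)
    except Exception as e: return None
    return None if q is None else np.round(q,2)
for a in (35,45,55):
  for fl in(1,-1):
    A=np.radians(a)
    print(a,fl,"pick",t(pick(CUP+[0,0,.003],A,fl)),"above",t(pick(CUP+[0,0,.12],A,fl)))
    for y in(-60,-30,0,30):
        P=place(np.r_[NOZ[:2],.042],A,fl,np.radians(y)); P2=place(np.r_[NOZ[:2],.102]-.09*H0,A,fl,np.radians(y)); print("   ",y,t(P),t(P2))
E
```

```text
35 1 pick [ 0.2   0.75 -0.15  1.74 -0.21  1.2  -1.97] above [ 0.2   0.59 -0.16  1.7  -0.22  1.39 -2.02]
    -60 [-0.65  0.74 -0.24  2.05  1.48  1.12  1.98] [-0.28  0.7  -0.81  2.22  1.49  1.47  1.95]
    -30 [-0.38  0.71 -0.43  2.3   2.13  1.07  1.93] None
    0 [ 0.36  0.95 -1.    2.37  2.67  1.02  2.49] None
    30 [ 0.63  0.97 -1.    2.25  3.23  0.37  2.55] None
35 -1 pick [ 0.57  0.88 -0.71  1.72  0.17  1.22  0.8 ] above [ 0.6   0.72 -0.76  1.68  0.08  1.39  0.81]
    -60 [-0.22  0.92 -0.81  2.03  1.66  1.54 -1.13] [-0.21  0.75 -0.9   2.21  1.52  1.54 -1.19]
    -30 [-0.22  0.76 -0.62  2.29  2.13  1.18 -1.12] None
    0 [ 0.48  1.12 -1.19  2.37  2.6   1.12 -0.41] None
    30 [ 0.74  1.13 -1.18  2.24  2.75  0.39 -0.01] None
45 1 pick [ 0.2   0.84 -0.12  1.65 -0.27  1.37 -1.93] above [ 0.2   0.68 -0.11  1.63 -0.28  1.55 -1.97]
    -60 [-0.3   0.76 -0.62  2.02  1.48  1.19  2.13] [ 0.04  0.83 -1.18  2.19  1.51  1.57  2.08]
    -30 [-0.63  0.59 -0.05  2.26  2.04  0.64  1.96] [-0.7   0.38 -0.05  2.44  1.92  0.64  2.02]
    0 [ 0.21  0.72 -0.8   2.31  2.51  0.69  2.41] None
    30 [ 0.4
[... 800 characters left out ...]
  2.39  1.6   0.24  2.38]
    0 [-0.09  0.56 -0.42  2.23  2.38  0.31  2.38] [-0.08  0.32 -0.42  2.4   2.39  0.23  2.31]
    30 [ 0.6   0.94 -1.18  2.13  1.65  0.42 -2.33] [ 0.73  0.66 -1.2   2.3   1.42  0.23 -2.24]
55 -1 pick [ 0.58  1.06 -0.71  1.54  0.06  1.52  0.85] above [ 0.6   0.9  -0.75  1.53 -0.04  1.66  0.82]
    -60 [-0.03  0.83 -0.92  1.99  1.46  1.24 -0.87] [ 0.14  0.77 -1.2   2.16  1.4   1.38 -0.92]
    -30 [-0.84  0.56  0.29  2.2   1.8   0.27 -0.94] [-0.3   0.36 -0.43  2.34  1.57  0.57 -0.66]
    0 [ 0.44  0.91 -1.18  2.2   1.96  0.79 -0.07] [ 0.51  0.57 -1.17  2.37  1.88  0.56 -0.2 ]
    30 [ 0.6   0.94 -1.18  2.13  1.65  0.42  0.81] [ 0.73  0.66 -1.2   2.3   1.42  0.23  0.9 ]
```

Run:
```python
from rig import *; from h import *
A=np.radians(45); fl=-1
s=get_state()
servo_line(np.array(s["position"])+[-.0,0,.22],feed=.3)
p,o=pick(CUP+[0,0,.003],A,fl); z=Ro.from_rotvec(o).apply([0,0,1])
for up in(.32,.28,.24):
    try: move_ptp(p+[0,0,up],o); print("high",up); break
    except MotionError as e: print(up,e)
move_ptp(p-.12*z,o); grip(.087)
print(servo_line(p,feed=.1,f_stop=8), get_state()["position"],p)
grip(0.0); s=get_state(); print(s["grip_width"],s["gripper_force"],s["time"])
print(servo_line(p+[0,0,.16],feed=.15))
s=get_state();print(s["grip_width"],s["wrist_force"],np.round(s["qpos"],2),s["time"])
def t(P):
    q=ik(*P); return None if q is None else np.round(q,2)
h=Ro.from_rotvec([0,0,np.radians(-30)]).apply(H0)
for g in([.53,.1,.25],[.56,.08,.25],[.6,0.1,.25],[.5,.2,.2]): print(g,t(place(np.array(g),A,fl,np.radians(-30))),t(place(np.array(g),A,fl,np.radians(-60))))
print(t(place(np.r_[NOZ[:2],.09]-.09*h,A,fl,np.radians(-30))))
```

```text
high 0.32
False [ 0.49858805 -0.00166818  0.01686314] [ 0.49787749 -0.0014641   0.01656497]
0.049979605149401085 30.000091913243523 6.7
False
0.04954296951080881 [-0.2924934   0.23462387 -0.53472229] [ 0.58  0.74 -0.72  1.58 -0.04  1.59  0.84] 7.9167
[0.53, 0.1, 0.25] [ 0.64  0.17 -1.2   2.29  1.45  0.59 -0.27] [ 0.01  0.25 -0.75  2.14  1.17  1.06 -0.56]
[0.56, 0.08, 0.25] [ 0.36  0.14 -0.81  2.26  1.44  0.48 -0.22] [ 0.01  0.26 -0.67  2.11  1.2   1.01 -0.51]
[0.6, 0.1, 0.25] [-0.01  0.17 -0.44  2.19  1.4   0.46 -0.2 ] [-0.08  0.32 -0.58  2.02  1.2   1.02 -0.48]
[0.5, 0.2, 0.2] [ 0.2   0.36 -1.12  2.29  1.54  0.92 -0.58] [-0.36  0.37 -0.6   2.11  1.15  1.16 -0.77]
[-1.09  0.44  0.3   2.41  1.88  0.53 -1.21]
```

Run:
```python
from rig import *; from h import *
A=np.radians(45)
move_ptp(*place(np.array([.56,.08,.26]),A,-1,np.radians(-60)))
s=get_state();print(s["grip_width"],s["time"],s["position"])
C={n:read_camera(n) for n in("side","top")}; pickle.dump(C,open("lift.pkl","wb"))
o=[]
for n in C:
    u,v=proj(C[n],[.56,.08,.28]).astype(int); x,y=max(u-50,0),max(v-60,0); print(n,x,y)
    o.append(cv2.resize(C[n]["frame"][y:y+120,x:x+100,::-1],(400,480),interpolation=2))
cv2.imwrite("pics/lift.png",np.hstack(o))
```

```text
0.05010099248637169 9.125 [0.57070127 0.0706337  0.24590239]
side 254 64
top 243 141
```

View pics/lift.png

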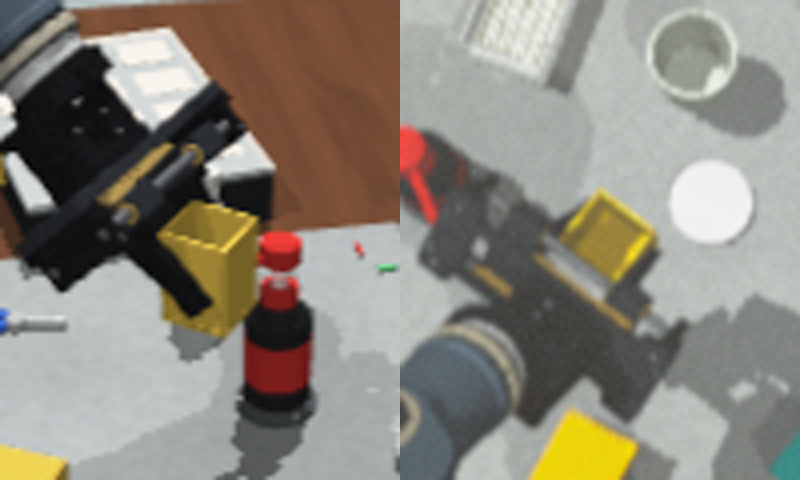

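The cup is held mouth up: in the top view (right half) the open mouth centre is about (608,236) in the crop, i.e. pixel (295,200). Now I'll place it under the nozzle.

Run:
```python
from rig import *; from h import *
T=pickle.load(open("lift.pkl","rb"))["top"]
print("mouth",onz(T,(294.5,199.5),.295))
A=np.radians(45);y=np.radians(-30); h=Ro.from_rotvec([0,0,y]).apply(H0)
G=np.r_[NOZ[:2],.05]-.003*h
move_ptp(*place(G-.075*h+[0,0,.13],A,-1,y))
P=lambda g: place(g,A,-1,y)[0]
servo_line(P(G-.075*h),feed=.12); print(get_state()["wrist_force"],get_state()["time"])
print(servo_line(P(G),feed=.06,f_stop=8))
print(servo_line(P(G-[0,0,.018]),feed=.02,f_stop=4)); s=get_state()
print(s["position"],P(G),s["grip_width"],s["wrist_force"],s["time"],np.round(s["qpos"],2))
C={n:read_camera(n) for n in("side","top")}; pickle.dump(C,open("put.pkl","wb"))
o=[]
for n in C:
    u,v=proj(C[n],[.6,.22,.1]).astype(int); x,yy=max(u-40,0),max(v-48,0); print(n,x,yy)
    o.append(cv2.resize(C[n]["frame"][yy:yy+96,x:x+80,::-1],(400,480),interpolation=2))
cv2.imwrite("pics/put.png",np.hstack(o))
```

```text
mouth [0.56321172 0.0764501  0.295     ]
[0.16122625 0.25489398 0.44380043] 11.1917
False
True
[0.58830193 0.2120061  0.02342272] [0.58833857 0.21208443 0.03656497] 0.049733447872699996 [-0.77608848  0.22498246  3.97065059] 13.25 [-0.15  0.7  -0.66  2.24  1.98  0.96 -0.95]
side 269 99
top 214 149
```

View pics/put.png

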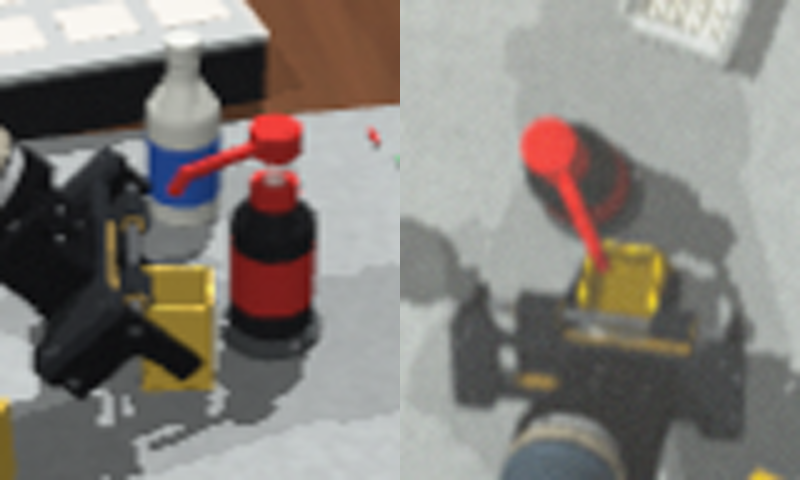

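The cup is standing under the spout. In the top view the mouth centre is about (622,281) in the crop, i.e. pixel (258,205), and the spout tip is at (254,202). I'll check that with the rim mask in the top view and then let go.

Run:
```python
from rig import *; from h import *
T=pickle.load(open("put.pkl","rb"))["top"]
print("expected mouth px",proj(T,[*NOZ[:2],.072]),"tip px",proj(T,NOZ), "seen mouth",onz(T,(257.9,204.7),.072), "seen tip",onz(T,(254,202),.147))
A=np.radians(45);y=np.radians(-30); z=place(NOZ,A,-1,y); zt=Ro.from_rotvec(z[1]).apply([0,0,1])
grip(.072); p=np.array(get_state()["position"])
servo_line(p-.12*zt,feed=.08); servo_line(p-.12*zt+[-.0,0,.12],feed=.2)
s=get_state();print(s["time"],s["position"],np.round(s["qpos"],2))
C={n:read_camera(n) for n in("side","top")}; pickle.dump(C,open("free.pkl","wb"))
o=[]
for n in C:
    u,v=proj(C[n],[.6,.22,.1]).astype(int); x,yy=max(u-40,0),max(v-48,0); print(n,x,yy)
    o.append(cv2.resize(C[n]["frame"][yy:yy+96,x:x+80,::-1],(400,480),interpolation=2))
cv2.imwrite("pics/free.png",np.hstack(o))
m=mask(C["top"],(18,100,40),(35,255,255),(235,185,285,240));k=cv2.findContours(m,0,1)[0]
print([(cv2.minAreaRect(c),cv2.contourArea(c)) for c in k if cv2.contourArea(c)>20])
dn=Ro.from_rotvec(s["eef_rot"])
for yaw in range(-180,180,30):
    R=(Ro.from_euler("z",yaw,degrees=True)*Ro.from_rotvec([np.pi,0,0])).as_rotvec()
    q=ik([HEAD[0],HEAD[1],.25],R); q2=ik([HEAD[0],HEAD[1],.155],R); print(yaw,None if q is None else np.round(q,2), q2 is not None)
```

```text
expected mouth px [257.84229299 205.09236426] tip px [254.21430663 201.99881964] seen mouth [0.57930617 0.21332458 0.072     ] seen tip [0.57800358 0.21417415 0.147     ]
16.4583 [0.50351665 0.22250058 0.22687535] [-0.07  0.18 -0.83  2.25  1.32  0.8  -0.44]
side 269 99
top 214 149
[(((258.4692687988281, 205.74620056152344), (16.99275779724121, 16.744688034057617), 7.125016689300537), 216.5)]
-180 [ 0.04  0.58 -0.73  1.42  0.39  1.29  0.86] True
-150 [ 0.13  0.64 -0.9   1.41  0.5   1.33  1.3 ] True
-120 [ 0.14  0.65 -0.93  1.41  0.52  1.34  1.81] True
-90 [ 0.18  0.68 -1.    1.41  0.57  1.36  2.3 ] True
-60 [-1.06  0.7   1.11  1.49 -0.64  1.35 -2.52] True
-30 [-0.88  0.56  0.72  1.48 -0.38  1.25 -2.21] True
0 [-0.04  0.55 -0.58  1.42  0.31  1.26 -2.22] True
30 [-0.02  0.56 -0.62  1.42  0.33  1.27 -1.72] True
60 [-0.03  0.55 -0.6   1.42  0.32  1.27 -1.18] True
90 [-0.02  0.56 -0.63  1.42  0.33  1.27 -0.67] True
120 [ 0.01  0.57 -0.68  1.42  0.36  1.28 -0.17] True
150 [ 0.05  0.59 -0.74  1.41  0.4   1.29  0.33] True
```

View pics/free.png

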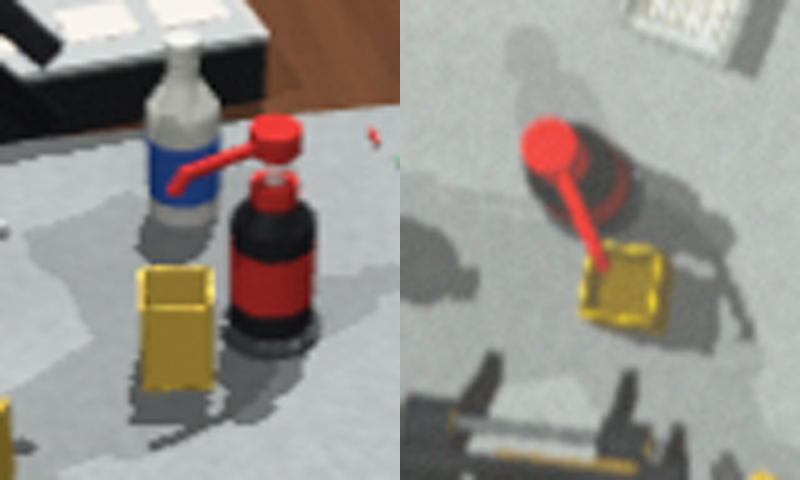

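The cup stands free. The measured mouth centre is within about 1.5 mm of the nozzle in plan, and nothing else has moved. Now I'll press the red head with the fingers closed.

Run:
```python
from rig import *; from h import *
R=(Ro.from_euler("z",120,degrees=True)*Ro.from_rotvec([np.pi,0,0])).as_rotvec()
p=np.array(get_state()["position"]); servo_line(p+[0,0,.1],feed=.2); grip(0.0)
X,Y=HEAD[:2]
move_ptp([X,Y,.30],R); servo_line([X,Y,.185],feed=.1)
c=servo_line([X,Y,.165],feed=.02,f_stop=2.5);print("touch",c,get_state()["position"])
f=servo_line([X,Y,.145],feed=.015,f_stop=22); s=get_state();print("stop",f,s["position"],s["wrist_force"])
sleep(.4);s=get_state();print(s["position"],s["wrist_force"])
C=read_camera("side");pickle.dump(C,open("down.pkl","wb"))
servo_line([X,Y,.30],feed=.06); servo_line([X-.15,Y-.1,.4],feed=.2); print(get_state()["time"],get_state()["wrist_force"])
D={n:read_camera(n) for n in("side","top")};pickle.dump(D,open("end.pkl","wb"))
o=[]
for n,c in(("side",C),("side",D["side"]),("top",D["top"])):
    u,v=proj(c,[.6,.22,.1]).astype(int); x,yy=max(u-34,0),max(v-48,0)
    o.append(cv2.resize(c["frame"][yy:yy+96,x:x+53,::-1],(265,480),interpolation=2))
cv2.imwrite("pics/end3.png",np.hstack(o))
```

```text
touch True [0.65144983 0.2434523  0.17118116]
stop True [0.65153196 0.24351125 0.16134583] [-2.47874165 -1.62558736  9.88061741]
[0.65155192 0.24348455 0.16164425] [-2.17461669 -0.84896747  8.87012001]
26.4 [-0.21287599  0.44689641  0.03870702]
```

View pics/end3.png

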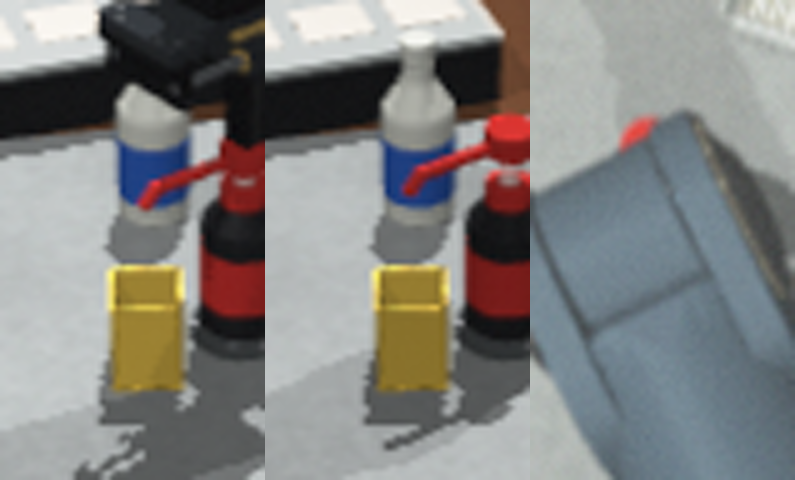

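The head sprang back and the cup is unmoved (spout tip up again in the middle panel). But the steady force was only 8.9 N, about 10 mm of travel, so it may not have reached the stop. I'll press again in small steps until the force shows the stop.

Run:
```python
from rig import *; from h import *
X,Y=HEAD[:2]
servo_line([X,Y,.30],feed=.2); servo_line([X,Y,.176],feed=.1)
for z in(.170,.166,.163,.161,.160,.159,.158,.157,.156,.155,.154):
    servo_line([X,Y,z],feed=.02); sleep(.15); s=get_state(); print(z,round(s["position"][2],4),np.round(s["wrist_force"],1))
    if s["wrist_force"][2]>18: break
servo_line([X,Y,.176],feed=.04); servo_line([X,Y,.30],feed=.15)
move_joints([1.186,.2,-.049,1.4,.024,1.3,-.082]); s=get_state(); print(s["time"],s["wrist_force"])
D={n:read_camera(n) for n in("side","top")}
o=[cv2.resize(D["top"]["frame"][120:300,160:480,::-1],(800,450),interpolation=2)]
cv2.imwrite("pics/final.png",o[0])
c=D["top"];m=mask(c,(18,100,40),(35,255,255),(235,185,285,240));k=max(cv2.findContours(m,0,1)[0],key=cv2.contourArea);print(cv2.minAreaRect(k))
```

```text
0.17 0.1707 [ 0.7 -0.3  3.9]
0.166 0.1668 [-0.   0.1  7.6]
0.163 0.1642 [ 0.7 -0.4  7.9]
0.161 0.1624 [-1.4 -0.6  8. ]
0.16 0.1615 [-0.1 -0.9  9.1]
0.159 0.1607 [-0.3 -0.2  9.8]
0.158 0.1604 [-2.5 -0.5 12.8]
0.157 0.1604 [-3.4 -2.4 16.9]
0.156 0.1603 [-4.7 -3.3 20.6]
38.0167 [-0.27953799 -0.36350211 -0.38741385]
((258.5231018066406, 205.81541442871094), (17.116792678833008, 16.62065315246582), 7.125016689300537)
```

View pics/final.png

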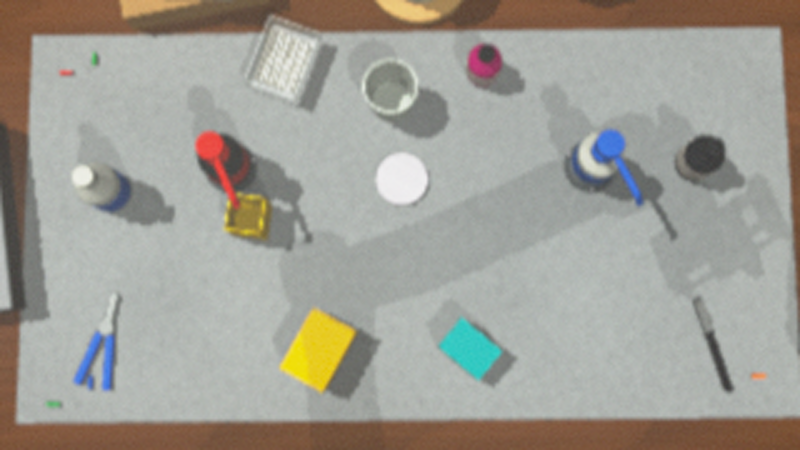

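The head reached its hard stop: the height held at 0.1603 while the force rose to 20.6 N. It sprang back, the cup still stands under the nozzle at crop (247,215), and everything else is where it was.

```bash
python3 -c "
from rig import *
print(job_done())"
```

```text
the job is handed in; nothing more can be done
None
```

The small yellow cup stands upright under the black cleaner's nozzle, the red pump was pressed to its stop and sprang back (I pressed it twice because the first press stopped about 2 mm short), nothing else on the mat was moved, and the job is handed in at about 38 s.

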